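# Queue two soil tins through the sprung flap of the analyzer's feed lane

### The job

Load the feed lane in front of the analyzer: push the low, wide soil tin along the table into the lane's flared mouth and through the sprung flap until the flap swings shut behind it, then do the same with the taller tin, so that both stand upright in the lane behind the shut flap, the low tin ahead. Slide the tins on the table without lifting or tipping them, let the flap shut behind the first before the second enters, and leave the other things where they are.

Things in the scene. Friction and masses are not known exactly. Their poses are not given: they have to be found in the camera images.
- feed_lane: fixed open-topped aluminium lane without a floor (tins slide on the table). Origin on the table, mid-lane at the shut flap; x along the lane in the feed direction (roughly to the robot's left), y to its left, z up. Side walls straight from x = -60 to +245 mm, 84 mm apart inside, 6 mm thick, 42 mm high, with 4 mm high screw flanges outside to y = +-62 mm
- lane_mouth (a point): centre of the lane's mouth, on the table, at lane x = -116 mm: the walls flare from 84 mm apart at x = -60 mm to about 120 mm here
- lane_stop (a point): middle of the inner face of the end stop, on the table, at lane x = +245 mm; the lane holds two tins in line between here and the flap's sweep
- flap (a joint): swing of the flap, rad: 0 shut (across the lane), 1.5 open (along the left wall). Opens only in the feed direction; a weak spring (under 1 N at the free edge) shuts it. Upright steel leaf 78 mm wide, 3 mm thick, 4 to 38 mm over the table; upright hinge at lane x = 0, y = +45 mm. It shuts only once the tin's centre is about 107 mm or more past the flap line and the finger is lifted out upwards
- flap_edge (a point): the flap's free edge, at half its height (21 mm over the table when upright)
- low_tin: low wide round soil tin with a lid, pale metal, 68 mm in diameter, 34 mm high, 0.15 kg, loose, on the table to the robot's right of the lane; origin at the centre of its underside, z up
- tall_tin: taller round soil tin with a lid, pale metal, 64 mm in diameter, 48 mm high, 0.20 kg, loose, on the table to the robot's right of the lane; origin at the centre of its underside, z up
- soil_analyzer: the grey analyzer behind the lane, a fixed obstacle about 125 mm high at the back with a sloping front; never moves. Origin on the table; the housing reaches from x = -142 to +158 mm and y = -148 to +190 mm of it (axes as the robot's)
- beaker: bystander: glass beaker, 54 mm in diameter, 61 mm high; origin at the centre of its underside
- tape: bystander: roll of tape lying flat, 98 mm in diameter, 25 mm high; origin at the centre of its underside
- small_bottle: bystander: small white dropper bottle, 33 mm in diameter, 82 mm high; origin at the centre of its underside
- bottle: bystander: white open bottle, 43 mm in diameter, 78 mm high; origin at the centre of its underside

How it is judged:
On the way, in this order (a step that is already met when the one before it is completed fails the run):
1. the low tin stands in the lane past the flap, the flap has shut behind it, and the taller tin has not yet reached the flap (x of low_tin in the frame of feed_lane between 0.09 and 0.22 m and y of low_tin in the frame of feed_lane between -0.025 and 0.025 m and angle between low_tin's own z axis and vertical below 0.15 rad and height (world z) of low_tin below 0.008 m and value of joint flap below 0.1 rad and x of tall_tin in the frame of feed_lane below -0.02 m), for 0.2 s.
2. the taller tin stands in the lane past the flap and the flap has shut behind it (x of tall_tin in the frame of feed_lane between 0.09 and 0.22 m and y of tall_tin in the frame of feed_lane between -0.025 and 0.025 m and angle between tall_tin's own z axis and vertical below 0.15 rad and height (world z) of tall_tin below 0.008 m and value of joint flap below 0.1 rad), for 0.2 s.
At the end, for the whole second after the job is handed in: both tins stand upright on the table inside the lane, their centres 90 to 220 mm past the flap line and within 25 mm of the lane's middle, the low tin more than 145 mm past it and the taller tin less than 160 mm; the flap is shut (under 0.1 rad) and everything is at rest (all of step 2 and x of low_tin in the frame of feed_lane between 0.09 and 0.22 m and y of low_tin in the frame of feed_lane between -0.025 and 0.025 m and angle between low_tin's own z axis and vertical below 0.15 rad and height (world z) of low_tin below 0.008 m and linear speed of each of low_tin, tall_tin below 0.02 m/s and velocity of joint flap below 0.1 rad/s and x of low_tin in the frame of feed_lane above 0.145 m and x of tall_tin in the frame of feed_lane below 0.16 m); the robot touches nothing.
It fails at once if a tin is lifted off the table by more than 15 mm (height (world z) of any of low_tin, tall_tin above 0.015 m).
It fails at once if a tin is tipped over (angle between any of low_tin, tall_tin's own z axis and vertical above 0.5 rad).
It fails at once if a bystander is displaced by more than 30 mm (distance of any of beaker, tape, small_bottle, bottle from where it was at the start of the episode above 0.03 m).
It also fails if it takes over 67 s, if anything falls off the work surface, if the arm or the gripper's body presses on something with over 40 N, if the wrist force passes 120 N, or if a joint passes its speed limit or range.

### The arm

A 6-joint arm with a two-finger parallel gripper is mounted at the origin on a cart in front of the work surface, level with it; the furniture and walls round the work are solid. World frame = base frame: x ahead of the robot, y to its left, z up, the work surface at z = 0. Lengths are in m, angles in rad, forces in N, time in s.
With the tool pointing down it reaches from about 0.225 to 0.875 m from the base axis. Payload 3.4 kg.
Tool frame: the origin (TCP) lies midway between the tips of the shut fingers; the grasp point (between the pads) lies 19 mm behind it (manip.grip_point_offset is the distance from the TCP to the grasp point, in m); x points along the fingers, y is the direction in which the jaws open and shut, and the axes are right-handed (so a half turn about x gives the same grasp; the last joint's range is limited). The gripper opens to 85 mm and grips with 20 to 120 N. Pads are 22 mm wide; open, the fingers measure 114 mm over their backs; the gripper's body (76 mm by 85 mm) begins 54 mm behind the grasp point. The pads swing forward as they close: fully open they stand 13 mm farther back than shut.
Start: joints at [1.013, 0.276, 1.505, -0, 1.361, -0.121], TCP at [0.243, 0.521, 0.231] pointing down, gripper open.
Joint ranges: [-2.89, 2.89], [-0.75, 2.08], [0.22, 2.7], [-1.18, 4.32], [0.11, 2.71], [-2.7, 2.7]. Speed limits (rad/s): [2.57, 2.57, 3.14, 3.14, 3.14, 3.14].

### API

Orientations are given as a unit quaternion [w, x, y, z].
In Python, from rig import manip gives the robot as it stands.
- The arm moves only by the shell command python3 -m crank 'ROWS' [FORCE]. ROWS is a JSON object of lists of equal length, an entry for each row: "grip": the opening, from 0 (shut) to 1 (fully open); "slide": the shift along the world's x, y, z in cm, a list of three; "roll": the turn about the world's z in degrees. In form: {"grip": [grip, ...], "slide": [[dx, dy, dz], ...], "roll": [roll, ...]}. A call has 1 to 20 rows; each row is the pose to reach, as a shift and turn from the pose commanded when the call began; what a row does not reach only later rows make up. A row lasts 1/10 s, in which the tool goes at most 50 mm and 8.59 degrees, less where a joint would pass 70% of its speed; a pose out of reach is approached as far as the arm can. A call with a gripper value outside its range is refused whole. The fingers move at their own pace and stop on an object; FORCE is the grip in N (left out, the last holds). Time passes only in rows, so rows that repeat a pose let the fingers close. It gives the time, the measured TCP pose, the force and the opening at its end, in the units of the state.
- manip.get_state(): the state, without advancing time (a new reading comes with each control period).
- manip.get_image(name): name is "scene" or "side" or "wrist"; returns a dict with "frame" (384x512x3 uint8, red, green, blue), "K" (3x3 intrinsics, pixels), "R" (3x3) and "t" (3): a world point X has camera coordinates R X + t. Camera axes: x right, y down, z forward; pixel columns grow to the right and rows downward; lengths in m; the calibration is good to about 2 mm. A picture is of the moment at which its call begins. There is no depth.
- manip.sign_off(): hands the job in, once; it reports no verdict.
The state is a dict: "clock": time; "qpos": joint angles; "qd": joint speeds; "effort": joint torques, N m; "position": TCP position; "ee_rot": TCP orientation; "contact_force": force on the tool from outside, world axes, zero at the start; "moment": the same for the moment, N m; "width": finger opening in m.
Only numpy, scipy, OpenCV 4.12 (cv2) and the standard library are available. Lean on these libraries where they do the work, as an engineer would, in place of code of your own. Each camera call takes 0.05 s, during which the arm holds its last target. There are 200 camera calls.

## Working session

There is one attempt and no reset: what is moved stays moved. The work goes in short steps, Python scripts to look and compute and a shell command to move; the robot and the scene stay as the last step left them, time stands still between calls to the robot, and variables do not carry over. Pictures are saved under pics/ and viewed, on a budget of 10 in all, crops included, one or two more only if the job needs it, and the job is handed in when it is done.

```bash
ls; mkdir -p pics
cat > h.py <<'E'
import numpy as np, cv2, pickle
from rig import manip
def snap(name,fn):
    d=manip.get_image(name); cv2.imwrite(f'pics/{fn}.png',d['frame'][:,:,::-1]); pickle.dump(d,open(f'pics/{fn}.pkl','wb')); return d
def load(fn): return pickle.load(open(f'pics/{fn}.pkl','rb'))
def ground(d,uv,z=0.):
    K,R,t=map(np.array,(d['K'],d['R'],d['t'])); uv=np.atleast_2d(uv).astype(float)
    r=(np.linalg.inv(K)@np.c_[uv,np.ones(len(uv))].T); r=R.T@r; c=-R.T@t
    return (c[:,None]+r*((z-c[2])/r[2])).T
def proj(d,X):
    K,R,t=map(np.array,(d['K'],d['R'],d['t'])); p=K@(R@np.atleast_2d(X).T+t[:,None]); return (p[:2]/p[2]).T
E
python3 - <<'E'
from h import *
a=snap('scene','s0');b=snap('side','d0')
cv2.imwrite('pics/both0.png',np.hstack([cv2.resize(x['frame'][:,:,::-1],(400,300)) for x in (a,b)]))
print(manip.get_state())
for x in (a,b): print(-np.array(x['R']).T@x['t'], x['K'][0])
E
```

```text
pics
{'clock': 0.1, 'qpos': array([ 1.01302120e+00,  2.76533350e-01,  1.50598542e+00,  1.56917758e-05,
        1.36071552e+00, -1.20980459e-01]), 'qd': array([-0.00072347, -0.00048826, -0.00279802, -0.00052964, -0.00149454,
        0.00098093]), 'effort': array([-2.54976362e-05, -4.17699945e+01, -2.46405494e+01, -2.51249348e-04,
        5.80705891e-03, -4.44455480e-06]), 'position': array([0.24298845, 0.52062259, 0.23053372]), 'ee_rot': array([ 0.69011131,  0.15266109,  0.69050798, -0.15375208]), 'contact_force': array([-0.66672648, -0.20722052,  0.46158447]), 'moment': array([ 0.06380314, -0.02814675,  0.00098667]), 'width': 0.08536477432221598}
[-0.10131417  1.07901447  0.92680165] [385.28120116   0.         253.29105732]
[0.43807055 1.21986735 0.95688932] [471.15135245   0.         257.90793798]
```

View pics/s0.png

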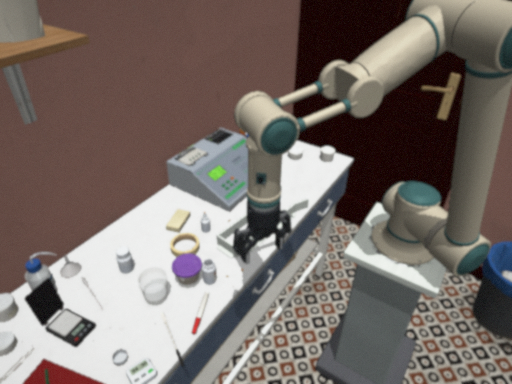

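View pics/d0.png

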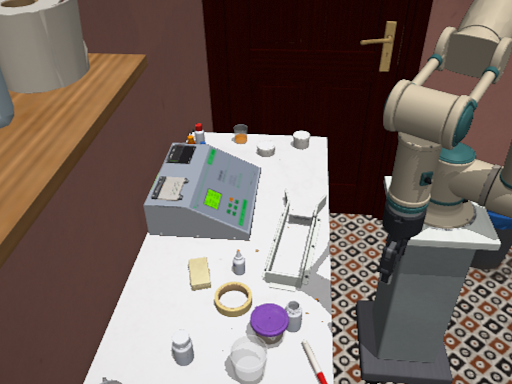

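The side view shows the low tin near (266,148), the tall tin near (301,140), the lane from its mouth at about (308,195) to its stop at about (288,278). In the scene view the tins are near (295,154) and (327,153), and the arm hides the lane.

Run:
```python
from h import *
a=load('d0')['frame'][120:295,225:340,::-1]; b=load('s0')['frame'][140:190,275:350,::-1]
A=cv2.resize(a,None,fx=3.4,fy=3.4,interpolation=cv2.INTER_CUBIC);B=cv2.resize(b,None,fx=5,fy=5,interpolation=cv2.INTER_CUBIC)
c=np.zeros((600,800,3),np.uint8);c[:A.shape[0],:A.shape[1]]=A;c[:B.shape[0],400:400+B.shape[1]]=B
cv2.imwrite('pics/c0.png',c)
d=load('d0')
print(ground(d,[[266,148],[301,140]],.02),ground(load('s0'),[[295,154],[327,153]],.02),ground(d,[[308,195],[288,278],[239,265],[234,298],[294,318]]))
```

```text
[[ 0.57294783 -0.27404615  0.02      ]
 [ 0.44452519 -0.34114988  0.02      ]] [[ 0.56630476 -0.26028931  0.02      ]
 [ 0.45093105 -0.34974758  0.02      ]] [[ 4.11760339e-01 -2.48168061e-02  1.11022302e-16]
 [ 4.59527195e-01  3.47100169e-01  0.00000000e+00]
 [ 5.97995147e-01  3.10433418e-01  0.00000000e+00]
 [ 5.95480577e-01  4.28090097e-01  0.00000000e+00]
 [ 4.38148850e-01  4.77968463e-01  0.00000000e+00]]
```

View pics/c0.png

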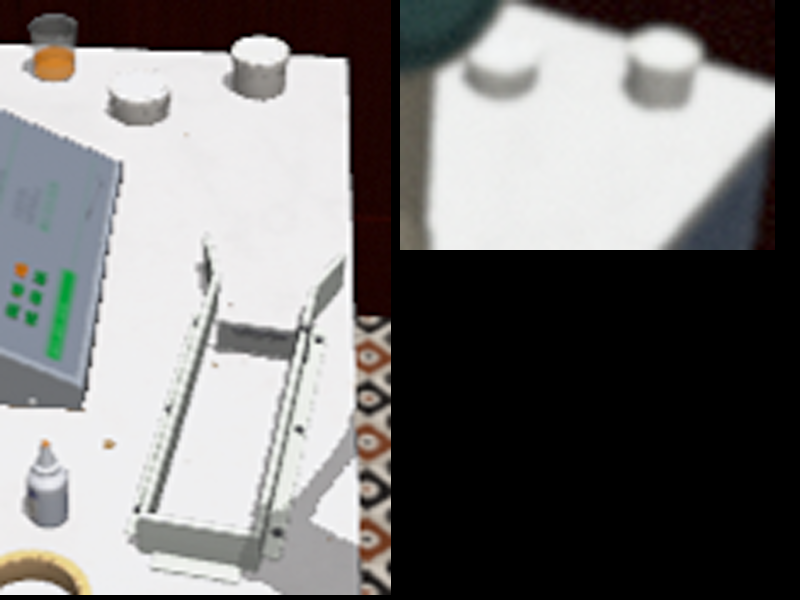

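The crop shows the shut flap from about (217,335) to (300,345), the near mouth tip at (344,258), the far one at (207,235), and the stop from (140,515) to (262,530). The lid centres are low (139,84) and tall (260,50) there; in the scene inset they are (502,50) and (664,47).

Run:
```python
from h import *
from scipy.optimize import least_squares
d=load('d0');s=load('s0')
cr=np.array([[207,235],[344,258],[217,288],[217,322],[300,331],[139,515],[262,532],[152,511]]);uv=cr/3.4+[225,120]
L=np.array([[-116,-62,42],[-116,62,42],[-60,-42,42],[0,-33,38],[0,43,38],[250,-48,42],[250,48,42],[245,-42,42]])/1000
def W(p,L=L):
    c,n=np.cos(p[2]),np.sin(p[2]); return np.c_[p[0]+c*L[:,0]-n*L[:,1],p[1]+n*L[:,0]+c*L[:,1],L[:,2]]
r=least_squares(lambda p:(proj(d,W(p))-uv).ravel(),[.45,.1,1.5],loss='soft_l1')
print(r.x,np.degrees(r.x[2]));print((proj(d,W(r.x))-uv).round(1).tolist())
P=lambda c:np.array(c['K'])@np.c_[c['R'],c['t']]
for n,a,b in (('low',[139/3.4+225,84/3.4+120],[295.4,150]),('tall',[260/3.4+225,50/3.4+120],[327.8,149.4])):
    X=cv2.triangulatePoints(P(d),P(s),np.array(a),np.array(b)).ravel();print(n,X[:3]/X[3],ground(d,a,.034 if n=='low' else .048),ground(s,b,.034 if n=='low' else .048))
print('beaker',ground(d,[54/3.4+225,76/3.4+120]))
```

```text
[0.43660366 0.12748645 1.43888798] 82.4422086638482
[[0.5, 0.0], [-1.3, -1.8], [0.5, -4.2], [-0.1, -0.8], [0.5, 0.0], [0.1, 0.4], [0.2, 1.3], [-1.1, 0.6]]
low [ 0.57341918 -0.27573325  0.03230922] [[ 0.57335449 -0.27459744  0.034     ]] [[ 0.57120942 -0.27089991  0.034     ]]
tall [ 0.44369923 -0.33450647  0.04783604] [[ 0.44364216 -0.33311597  0.048     ]] [[ 0.44413348 -0.3358269   0.048     ]]
beaker [[ 0.67680272 -0.33979649  0.        ]]
```

Run:
```python
from h import *
from scipy.spatial.transform import Rotation as Ro
s=manip.get_state();q=s['ee_rot'];M=Ro.from_quat(q[[1,2,3,0]]).as_matrix()
print(M.round(3),'jaw yaw',np.degrees(np.arctan2(M[1,1],M[0,1])))
print((np.array([.573,-.275,.12])-s['position'])*100)
```

```text
[[-0.001  0.423  0.906]
 [-0.001  0.906 -0.423]
 [-1.    -0.002 -0.   ]] jaw yaw 64.9733309396255
[ 33.00115507 -79.56225934 -11.05337204]
```

```bash
python3 -m crank '{"grip":[1,1,1,1,1,1,1,1,1,1,1,1,1,1,1,1,1,1,1,1],"slide":[[2,-4,0],[4,-8,0],[6,-12,0],[8,-16,0],[10,-20,0],[12,-24,0],[13,-28,0],[15,-33,0],[17,-37,0],[19,-42,0],[21,-47,0],[23,-51,0],[25,-56,0],[27,-61,0],[29,-66,0],[31,-70,0],[32,-75,0],[33,-79.5,-3],[33,-79.5,-5],[33,-79.5,-5]],"roll":[0,0,0,0,3,6,9,12,15,17.4,17.4,17.4,17.4,17.4,17.4,17.4,17.4,17.4,17.4,17.4]}' 20
python3 - <<'E'
from h import *
w=snap('wrist','w0');s=snap('side','d1')
print(manip.get_state()['position'],proj(w,[[.573,-.275,.034],[.444,-.334,.048]]))
f=np.hstack([w['frame'][:,:,::-1][:, :],np.zeros((384,8,3),np.uint8)]);c=cv2.resize(s['frame'][110:260,225:345,::-1],None,fx=2.3,fy=2.3)
o=np.zeros((384,800,3),np.uint8);o[:,:512]=f[:,:512];o[:c.shape[0],520:520+c.shape[1]]=c;cv2.imwrite('pics/v1.png',o)
E
```

```text
clock: 2.1
position: [0.5709, -0.2749, 0.1764]
ee_rot: [0.703, 0.049, 0.708, -0.047]
contact_force: [-0.7, 1.1, -0.8]
width: 0.0854
[ 0.57263967 -0.27322859  0.18064973] [[251.15876887 185.59695763]
 [169.30669059  65.52767425]]
```

View pics/v1.png

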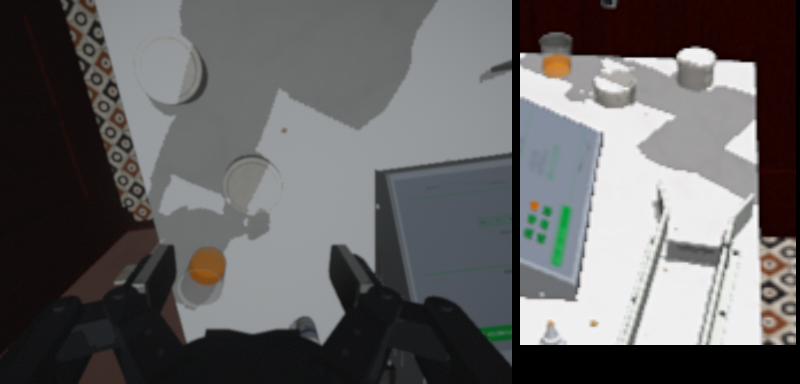

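The wrist view shows the low lid at (252,185), where I predicted it. The tall lid is at (169,71), about 5 px off the prediction, and the beaker is well clear. Next I descend around the low tin and close.

```bash
python3 -m crank '{"grip":[1,1,1,1,1,1,1,1,0.7,0.7,0.7,0.7,0.7,0.7],"slide":[[0,-0.1,-4],[0,-0.1,-8],[0,-0.1,-12],[0,-0.1,-14],[0,-0.1,-16],[0,-0.1,-17],[0,-0.1,-17.8],[0,-0.1,-17.8],[0,-0.1,-17.8],[0,-0.1,-17.8],[0,-0.1,-17.8],[0,-0.1,-17.8],[0,-0.1,-17.8],[0,-0.1,-17.8]],"roll":[0,0,0,0,0,0,0,0,0,0,0,0,0,0]}' 20
python3 - <<'E'
from h import *
w=snap('wrist','w1'); s=manip.get_state();print(s['position'],s['contact_force'],s['width'])
E
```

```text
clock: 3.6
position: [0.5741, -0.2753, 0.0049]
ee_rot: [0.706, 0.047, 0.705, -0.047]
contact_force: [-1.7, 1.1, 5.8]
width: 0.0645
[ 0.57411959 -0.27536774  0.00495669] [0.28400159 2.17237571 5.76729841] 0.06440376577142234
```

View pics/w1.png

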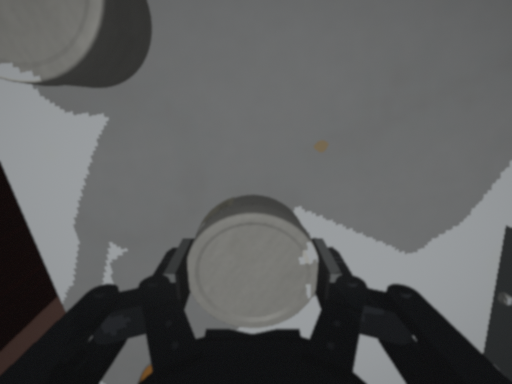

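The tin is centred between the pads at about (253,268) and gripped. I'll slide it to the lane axis in front of the mouth.

```bash
python3 -m crank '{"grip":[0.7,0.7,0.7,0.7,0.7,0.7,0.7,0.7,0.7,0.7,0.7,0.7,0.7,0.7,0.7],"slide":[[-0.5,0.6,0],[-1.5,1.9,0],[-3,3.8,0],[-4.5,5.7,0],[-6,7.6,0],[-7.5,9.5,0],[-9,11.4,0],[-10.5,13.3,0],[-12,15.2,0],[-13.5,17,0],[-14.7,18.6,0],[-15.6,19.7,0],[-16.2,20.4,0],[-16.2,20.4,0],[-16.2,20.4,0]],"roll":[0,0,0,0,0,0,0,0,0,0,0,0,0,0,0]}'
python3 - <<'E'
from h import *
w=snap('wrist','w2');s=snap('side','d2')
st=manip.get_state();print(st['position'],st['contact_force'],st['width'])
c=cv2.resize(s['frame'][150:290,235:345,::-1],None,fx=2.6,fy=2.6)
o=np.zeros((384,800,3),np.uint8);o[:,:512]=w['frame'][:,:,::-1];o[:c.shape[0],512:512+c.shape[1]]=c;cv2.imwrite('pics/v2.png',o)
L=lambda x,y,z:[.4366+np.cos(1.4389)*x-np.sin(1.4389)*y,.1275+np.sin(1.4389)*x+np.cos(1.4389)*y,z]
P=[L(-.116,-.06,.042),L(-.116,.06,.042),L(-.06,-.042,.042),L(-.06,.042,.042),L(0,-.033,.038),L(0,.042,.038)]
print(proj(w,P).round(0).tolist())
E
```

```text
clock: 5.15
position: [0.4127, -0.0708, 0.0049]
ee_rot: [0.707, 0.047, 0.704, -0.047]
contact_force: [-0.0, 2.7, 13.0]
width: 0.0641
[ 0.41271661 -0.07083525  0.00484244] [ 0.31543555  2.79280999 13.59464912] 0.06412206900006548
[[407.0, 374.0], [461.0, 151.0], [521.0, 348.0], [585.0, 194.0], [635.0, 328.0], [712.0, 191.0]]
```

View pics/v2.png

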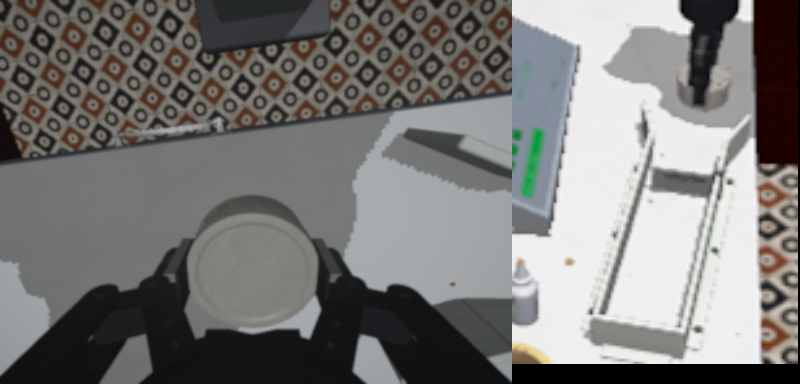

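Run:
```python
from h import *
w=load('w2');s=load('d2')
L=lambda x,y,z:[.4366+np.cos(1.4389)*x-np.sin(1.4389)*y,.1275+np.sin(1.4389)*x+np.cos(1.4389)*y,z]
P=[L(-.116,.06,.042),L(-.116,.06,0),L(-.06,.042,0),L(-.116,-.06,0),L(-.06,-.042,0),[.4127,-.0708,.034]]
print(proj(w,P).round(0).tolist())
p=proj(s,P);print(p.round(1).tolist(), ((p-[235,150])*2.6+[512,0]).round(0).tolist())
for z in(0,.042): 
  for uv in ([407,130],[462,152],[387,152],[425,308]): print(z,uv,ground(w,uv,z).round(3))
print(-w['R'].T@w['t'])
```

```text
[[461.0, 151.0], [404.0, 139.0], [497.0, 171.0], [373.0, 316.0], [461.0, 294.0], [251.0, 274.0]]
[[324.2, 194.0], [323.3, 204.3], [315.4, 214.4], [286.7, 199.5], [289.0, 210.8], [308.4, 178.6]] [[744.0, 114.0], [742.0, 141.0], [721.0, 168.0], [646.0, 129.0], [653.0, 158.0], [703.0, 74.0]]
0 [407, 130] [[0.357 0.022 0.   ]]
0 [462, 152] [[0.373 0.053 0.   ]]
0 [387, 152] [[0.368 0.011 0.   ]]
0 [425, 308] [[0.479 0.04  0.   ]]
0.042 [407, 130] [[ 0.351 -0.001  0.042]]
0.042 [462, 152] [[0.362 0.021 0.042]]
0.042 [387, 152] [[ 0.358 -0.009  0.042]]
0.042 [425, 308] [[0.438 0.011 0.042]]
[ 0.33453846 -0.05986703  0.14759196]
```

The overlay agrees to a few mm: the near tip base was predicted at (404,139) and seen at about (407,130), and the tin's lid is on its predicted pixel. I'll enter the mouth, easing z by 2 mm.

```bash
python3 -m crank '{"grip":[0.7,0.7,0.7,0.7,0.7,0.7,0.7,0.7,0.7,0.7,0.7,0.7],"slide":[[0,0,0.2],[0.2,1.5,0.2],[0.4,3,0.2],[0.6,4.5,0.2],[0.8,6,0.2],[1,7.5,0.2],[1.2,9,0.2],[1.4,10.5,0.2],[1.6,12,0.2],[1.8,13.5,0.2],[2,15,0.2],[2,15,0.2]],"roll":[0,0,0,0,0,0,0,0,0,0,0,0]}'
python3 - <<'E'
from h import *
w=snap('wrist','w3');s=snap('side','d3')
st=manip.get_state();print(st['position'],st['contact_force'],st['moment'],st['width'])
c=cv2.resize(s['frame'][150:290,235:345,::-1],None,fx=2.6,fy=2.6)
o=np.zeros((384,800,3),np.uint8);o[:,:512]=w['frame'][:,:,::-1];o[:c.shape[0],512:512+c.shape[1]]=c;cv2.imwrite('pics/v3.png',o)
E
```

```text
clock: 6.45
position: [0.4308, 0.0801, 0.0051]
ee_rot: [0.705, 0.046, 0.706, -0.046]
contact_force: [0.5, -0.9, -1.5]
width: 0.0649
[0.43053568 0.07892591 0.00510605] [-0.77901559 -0.67160523 -0.72296929] [-0.04941442  0.0195189  -0.03639641] 0.06459361591006643
```

View pics/v3.png

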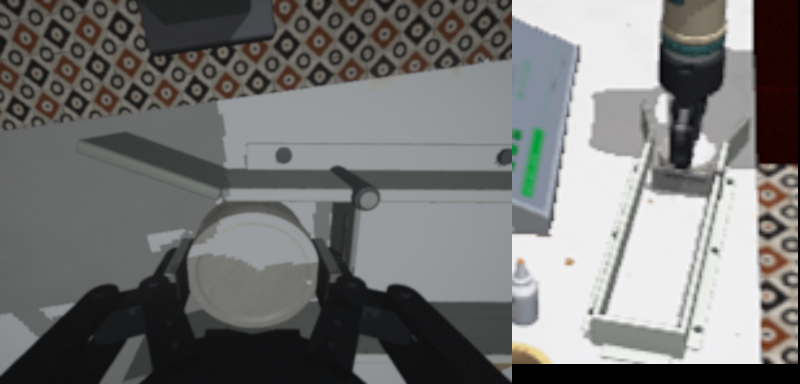

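The tin stands in the straight part of the lane. The hinge pin is at (367,198), the near wall's top edge is at row ~200 and the foot of the far wall is at row ~303. The front finger is just at the flap.

Run:
```python
from h import *
w=load('w3');c,n=np.cos(1.4389),np.sin(1.4389)
def lane(p): d=p[:,:2]-[.4366,.1275]; return np.c_[d@[c,n],d@[-n,c]].round(4)
print(lane(ground(w,[[240,200],[440,201],[367,198]],.042)),lane(ground(w,[[400,303],[500,303]],0)),lane(manip.get_state()['position'][None]))
```

```text
[[-0.0524  0.0412]
 [ 0.0324  0.0407]
 [ 0.0013  0.0421]] [[ 0.0528 -0.0469]
 [ 0.1205 -0.047 ]] [[-0.0489 -0.0004]]
```

```bash
python3 -m crank '{"grip":[0.7,0.7,0.7,0.7,0.7,0.7,0.7,0.7,0.7,0.7,0.7,0.7,0.7,0.7,0.7,0.7,0.7,0.7,0.7],"slide":[[0.3,1,0],[0.5,2.4,0],[0.7,3.8,0],[0.8,5.2,0],[1,6.6,0],[1.2,8,0],[1.4,9.4,0],[1.6,10.8,0],[1.8,12.2,0],[2,13.6,0],[2.2,15,0],[2.4,16.4,0],[2.6,17.8,0],[2.8,19.2,0],[3,20.6,0],[3.1,21.8,0],[3.2,22.6,0],[3.2,22.6,0],[3.2,22.6,0]],"roll":[0,0,0,0,0,0,0,0,0,0,0,0,0,0,0,0,0,0,0]}'
python3 - <<'E'
from h import *
w=snap('wrist','w4')
c,n=np.cos(1.4389),np.sin(1.4389)
def lane(p): d=p[:,:2]-[.4366,.1275]; return np.c_[d@[c,n],d@[-n,c]].round(4)
st=manip.get_state();print(lane(st['position'][None]),st['position'],st['contact_force'],st['width'])
E
```

```text
clock: 8.45
position: [0.463, 0.3048, 0.0052]
ee_rot: [0.705, 0.047, 0.706, -0.047]
contact_force: [0.3, -0.4, -1.4]
width: 0.0644
[[ 0.179  -0.0028]] [0.4628761  0.30455053 0.00518647] [-0.75030146 -1.05600572 -2.33596712] 0.06395379434460512
```

View pics/w4.png

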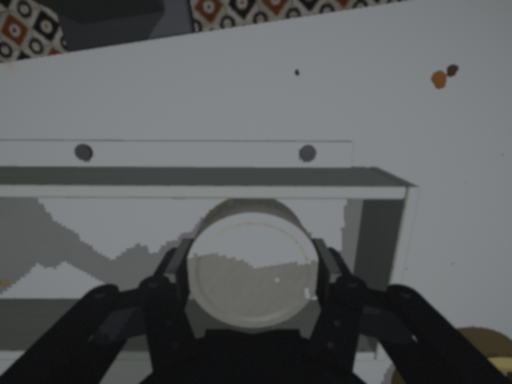

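The low tin sits between the walls short of the stop, at row ~270, with lane coordinates (0.179, -0.003). I'll release it, lift straight up, then travel over the tall tin.

```bash
python3 -m crank '{"grip":[0.9,0.9,0.9,0.9,0.9,0.9,0.9,0.9,0.9,0.9,0.9],"slide":[[0,0,0],[0,0,0],[0,0,0],[0,0,1],[0,0,3],[0,0,6],[0,0,10],[0,0,14],[0,0,17],[0,0,17],[0,0,17]],"roll":[0,0,0,0,0,0,0,0,0,0,0]}'
python3 - <<'E'
from h import *
w=snap('wrist','w5')
E
python3 -m crank '{"grip":[1,1,1,1,1,1,1,1,1,1,1,1,1,1,1,1,1],"slide":[[0,-3,0],[0,-7,0],[0,-11.5,0],[-0.5,-16,0],[-0.5,-20.5,0],[-0.5,-25,0],[-1,-29.5,0],[-1,-34,0],[-1,-38.5,0],[-1,-43,0],[-1.5,-47.5,0],[-1.5,-52,0],[-1.5,-56.5,0],[-1.9,-60.5,0],[-1.9,-63.8,0],[-1.9,-63.8,0],[-1.9,-63.8,0]],"roll":[0,0,0,0,0,0,0,0,0,0,0,0,0,0,0,0,0]}'
python3 - <<'E'
from h import *
a=load('w5');w=snap('wrist','w6');s=snap('side','d6')
print(manip.get_state()['position'],proj(w,[[.444,-.334,.048]]))
c=cv2.resize(s['frame'][180:290,235:345,::-1],(384,384))
o=np.hstack([cv2.resize(x,None,fx=.78,fy=.78) for x in (w['frame'][:,:,::-1],c)]);b=np.hstack([cv2.resize(a['frame'][:,:,::-1],None,fx=.75,fy=.75)]);b=b[:290]
b=np.pad(b,((0,0),(0,o.shape[1]-b.shape[1]),(0,0)));cv2.imwrite('pics/v6.png',np.vstack([o,b]));print(o.shape)
E
```

```text
clock: 9.6
position: [0.4635, 0.3051, 0.1766]
ee_rot: [0.706, 0.047, 0.705, -0.047]
contact_force: [-0.5, -0.3, -0.6]
width: 0.0764
clock: 11.35
position: [0.4432, -0.3326, 0.1735]
ee_rot: [0.704, 0.049, 0.707, -0.046]
contact_force: [0.3, -0.1, -0.4]
width: 0.0857
[ 0.44360343 -0.33138312  0.17420115] [[249.84499804 188.29911757]]
(300, 699, 3)
```

View pics/v6.png

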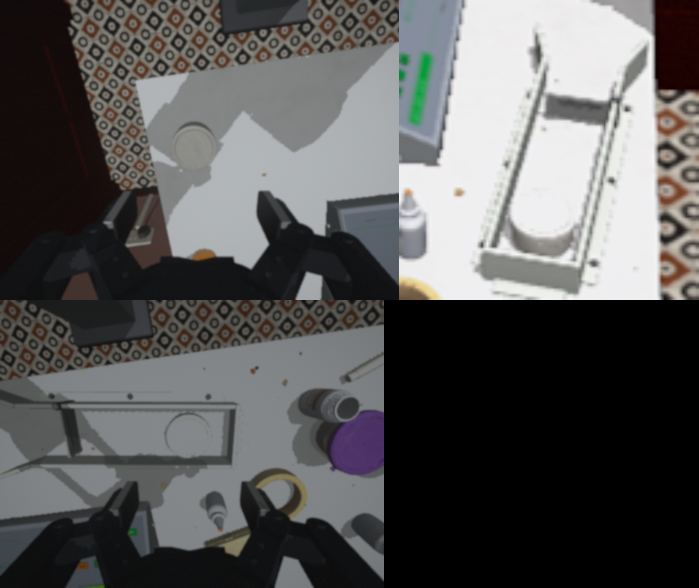

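The flap is shut, the low tin stands in the lane, and the tall lid is at (250,187), as predicted (250,188). I'll descend on the tall tin and grip it.

```bash
python3 -m crank '{"grip":[1,1,1,1,1,1,1,1,0.65,0.65,0.65,0.65,0.65,0.65],"slide":[[0,-0.1,-3],[0,-0.1,-7],[0,-0.1,-10],[0,-0.1,-13],[0,-0.1,-15],[0,-0.1,-16],[0,-0.1,-16.6],[0,-0.1,-16.6],[0,-0.1,-16.6],[0,-0.1,-16.6],[0,-0.1,-16.6],[0,-0.1,-16.6],[0,-0.1,-16.6],[0,-0.1,-16.6]],"roll":[0,0,0,0,0,0,0,0,0,0,0,0,0,0]}' 20
python3 - <<'E'
from h import *
s=manip.get_state();p=s['position'];print(p,s['contact_force'],s['width'])
c,n=np.cos(1.4389),np.sin(1.4389)
for x in(-.2,-.05,.115): print(x,((np.array([.4366+c*x+n*.003,.1275+n*x-c*.003])-p[:2])*100).round(2))
E
```

```text
clock: 12.85
position: [0.4451, -0.3348, 0.0107]
ee_rot: [0.706, 0.046, 0.705, -0.048]
contact_force: [-0.5, -0.2, 6.7]
width: 0.0606
[ 0.44507828 -0.33476903  0.01072722] [-0.54846128 -0.19641057  6.67724113] 0.060602432952008595
-0.2 [-3.18 26.36]
-0.05 [-1.21 41.23]
0.115 [ 0.96 57.59]
```

```bash
python3 -m crank '{"grip":[0.65,0.65,0.65,0.65,0.65,0.65,0.65,0.65,0.65,0.65,0.65,0.65,0.65,0.65,0.65,0.65,0.65,0.65,0.65,0.65],"slide":[[-0.1,1,0.2],[-0.4,3,0.2],[-0.7,5.5,0.2],[-1,8,0.2],[-1.3,10.5,0.2],[-1.6,13,0.2],[-1.9,15.5,0.2],[-2.2,18,0.2],[-2.5,20.5,0.2],[-2.8,23,0.2],[-3,25,0.2],[-3.2,26.4,0.2],[-3,28,0.2],[-2.7,30.2,0.2],[-2.4,32.4,0.2],[-2.1,34.6,0.2],[-1.8,36.8,0.2],[-1.5,39,0.2],[-1.2,41.2,0.2],[-1.2,41.2,0.2]],"roll":[0,0,0,0,0,0,0,0,0,0,0,0,0,0,0,0,0,0,0,0]}'
python3 - <<'E'
from h import *
w=snap('wrist','w7');s=manip.get_state();p=s['position'];print(p,s['contact_force'],s['width'])
c,n=np.cos(1.4389),np.sin(1.4389)
for x in(.115,.118): print(x,((np.array([.4366+c*x+n*.003,.1275+n*x-c*.003])-p[:2])*100).round(2))
E
```

```text
clock: 14.85
position: [0.4316, 0.0801, 0.0112]
ee_rot: [0.705, 0.046, 0.706, -0.046]
contact_force: [0.3, 0.0, -1.8]
width: 0.0604
[0.43127814 0.07908422 0.01113591] [-0.30561778 -0.27738579 -1.7108077 ] 0.060495061541297024
0.115 [ 2.34 16.2 ]
0.118 [ 2.38 16.5 ]
```

View pics/w7.png

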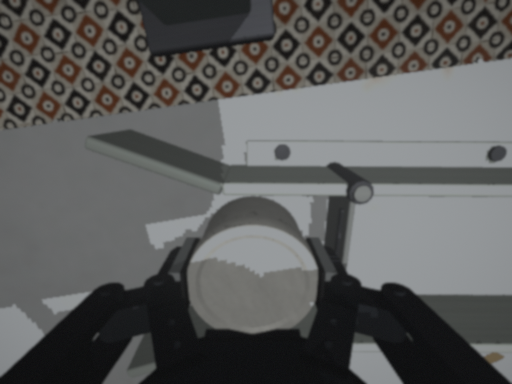

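```bash
python3 -m crank '{"grip":[0.65,0.65,0.65,0.65,0.65,0.65,0.65,0.65,0.65,0.65,0.65,0.65,0.65,0.65,0.65],"slide":[[0.3,0.8,0],[0.5,2.2,0],[0.7,3.6,0],[0.9,5,0],[1.1,6.4,0],[1.3,7.8,0],[1.4,9.2,0],[1.6,10.6,0],[1.8,12,0],[2,13.4,0],[2.1,14.4,0],[2.2,15.4,0],[2.3,16.2,0],[2.3,16.5,0],[2.3,16.5,0]],"roll":[0,0,0,0,0,0,0,0,0,0,0,0,0,0,0]}'
python3 - <<'E'
from h import *
w=snap('wrist','w8');sd=snap('side','d8');s=manip.get_state();p=s['position'];print(p,s['contact_force'],s['width'])
c,n=np.cos(1.4389),np.sin(1.4389);d=p[:2]-[.4366,.1275];print(d@[c,n],d@[-n,c])
E
python3 -m crank '{"grip":[0.8,0.8,0.8,0.8,0.8,0.8,0.8,0.8,0.8,0.8,0.8,0.8,0.8],"slide":[[0,0,0],[0,0,0],[0,0,0],[0,0,0.7],[0,0,1.7],[0,0,3],[0,0,5],[0,0,8],[0,0,12],[0,0,16],[0,0,18],[0,0,18],[0,0,18]],"roll":[0,0,0,0,0,0,0,0,0,0,0,0,0]}'
python3 - <<'E'
from h import *
w=snap('wrist','w9');s=snap('side','d9')
c=cv2.resize(s['frame'][180:290,235:345,::-1],(300,300))
b=w['frame'][:,:,::-1];c=np.pad(c,((0,84),(0,-12 if 0 else 0),(0,0)));cv2.imwrite('pics/v9.png',np.hstack([b[:,:500],c]))
E
```

```text
clock: 16.4
position: [0.455, 0.2434, 0.0112]
ee_rot: [0.705, 0.047, 0.706, -0.047]
contact_force: [-0.2, -0.4, -3.7]
width: 0.0606
[0.45499732 0.24284859 0.01123554] [ 0.21830624 -0.30750931 -2.6173213 ] 0.06063704792460931
0.11676621705112875 -0.0030675419332345504
clock: 17.8
position: [0.4551, 0.243, 0.1919]
ee_rot: [0.706, 0.047, 0.705, -0.047]
contact_force: [-0.1, 0.1, -0.0]
width: 0.068
```

View pics/v9.png

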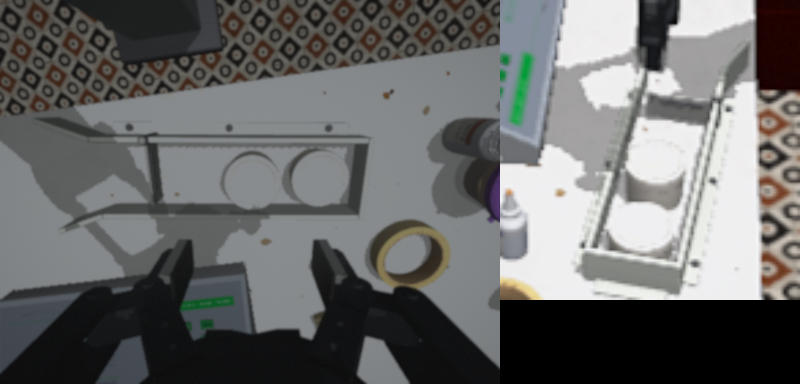

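Both tins stand in the lane: tall at (250,181) and low at (320,177) in the wrist view. The flap lies straight across, from (150,137) to (156,203). One numeric check, then I hand in.

Run:
```python
from h import *
w=load('w9');c,n=np.cos(1.4389),np.sin(1.4389)
def lane(p): d=p[:,:2]-[.4366,.1275]; return np.c_[d@[c,n],d@[-n,c]].round(4)
print('low',lane(ground(w,[[320,177]],.034)),'tall',lane(ground(w,[[250,181]],.048)),'flap foot/top',lane(ground(w,[[153,142],[157,203]],.02)))
manip.sign_off()
```

```text
low [[ 0.197  -0.0008]] tall [[ 0.1154 -0.0017]] flap foot/top [[ 0.002   0.0382]
 [-0.0019 -0.0376]]
the job is handed in; nothing more can be done
```

Both tins are in the lane behind the shut flap, low tin ahead, and the job is handed in at about 18 s of the 67 s allowed. I slid each tin along the table held lightly between the fingers, jaws along the lane. I lifted the fingers straight out each time, and the flap was shut behind the low tin before the tall one came in.

My last checks, from the final wrist image, in the lane's frame:

| Item | Position along the lane | Off the lane's middle | Required along the lane |
|---|---|---|---|
| Low tin | about 197 mm | about -1 mm | 145 to 220 mm |
| Tall tin | about 115 mm | about -2 mm | 90 to 160 mm |

- **Flap:** its ends measured within 2 mm of the flap line, so it looks shut.
- **Robot:** the gripper was about 19 cm above the table with near-zero contact force. No bystander was touched as far as I could see; I took no separate measurement of them.
- **Disagreements:**
  - The fingers read about 3.5 mm narrower than the tins' given diameters while gripping.
  - A wrist view placed the lane's middle about 3 mm to the right of my first fit, so I steered by that correction.
  - The figures in the table use the first fit.
  - At first the wrist camera showed up to 13 N upward on the tool while dragging the low tin, which went away after I raised the tool 2 mm.

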